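Load the hinge-pin loader and drop the pins

TASK

Take the two headed hinge pins from the V-block rack and stand them, head up, in the two leaning tubes of the pin loader, the thick pin in the wide tube and the thin pin in the narrow one, so that both rest on the closed shutter and are let go. Then throw the shutter lever across into the other notch, the one with the white line, so that both pins drop to the bottom of their tubes. Leave the small parts tray and the torque tester where they stand.

Things in the scene. Friction and masses are not known exactly. Their poses are not given: they have to be found in the camera images.
- thick_pin: Bright steel hinge pin lying in the rack, about 160 g. Shank 16 mm diameter, 140 mm long; round head 24 mm diameter, 7 mm thick. Origin on the axis at mid-shank; x runs along the pin from head to tip (tip +70 mm, underside of head -70 mm). Axis 41 mm above the worktop. V blocks hold it at about x = -10 and +45 mm; the head half hangs free: room to grasp it at x = -40 mm.
- thin_pin: The other hinge pin, about 100 g: same shape, length, origin and axes, but shank 11 mm and head 19 mm in diameter. Axis 38 mm above the worktop. The two pins lie side by side, 70 mm apart, either one on the left.
- thick_pin_tip (a point): Centre of the thick pin's tip face (x = +70 mm on the pin; 2 mm chamfer round it).
- thin_pin_tip (a point): Centre of the thin pin's tip face (x = +70 mm on the pin; 2 mm chamfer round it).
- rack: Fixed pin rack: grey plate 85 x 125 x 8 mm with four black V blocks 10 mm thick, tops 45 mm above the worktop, at x = -27.5 and +27.5 mm, y = -35 and +35 mm. Origin under the plate's centre; the pins lie along its x axis with their tips toward +x (away from the robot).
- tubes: Loader: two square steel tubes on a grey back plate, leaning 40 deg, mouths toward the robot. Origin midway between the mouths, about 130 mm up; z runs up out of the bores, y from narrow to wide tube, x to the back plate (face at 18 mm). The closed shutter crosses the bores 76 mm below the mouths: a pin on it shows 64 mm of shank. Floor of the bores 126 mm down: a dropped pin shows 14 mm.
- thick_mouth (a point): Centre of the wide tube's mouth (y = +35 mm in tubes). Tube 36 x 36 mm outside, bore 19.5 mm, 3.5 mm chamfer round the mouth.
- thin_mouth (a point): Centre of the narrow tube's mouth (y = -35 mm in tubes). Tube 30 x 30 mm outside, bore 14.5 mm, 3.5 mm chamfer round the mouth.
- lever_knob (a point): Centre of the black ball knob, 30 mm diameter, on the end of the shutter lever, which stands beside the narrow tube, parallel to the tubes, before a dark steel sector with two notches. The pivot is 92 mm below the knob, at x = -12, y = -105, z = -40 mm in tubes.
- lever (a joint): Lever angle in rad: 0 in the notch away from the tubes (shutter closed, as it starts), 0.55 in the notch nearer the tubes, marked with a white line on the rim (shutter open). It turns about the x axis of tubes; the knob moves 50 mm toward +y of tubes. A detent spring pushes it into the nearer notch; about 4 N at the knob carries it over the middle.
- tray: Loose red plastic parts tray, 79 x 103 x 34 mm, at the front of the worktop; origin under its centre. To be left alone.
- tester: Loose black torque tester, 105 x 62 x 50 mm, behind the rack; origin under its centre. To be left alone.

How it is judged (in metres and radians):
On the way:
1. both pins stand head up on the closed shutter, each in its own tube, let go and at rest, with the lever still in its first notch (y of thick_pin_tip in the frame of tubes between 0.028 and 0.042 m and x of thick_pin_tip in the frame of tubes between -0.007 and 0.007 m and z of thick_pin_tip in the frame of tubes between -0.082 and -0.07 m and linear speed of each of thick_pin, thin_pin below 0.02 m/s and contact force between the fingers and thick_pin below 0.2 N and y of thin_pin_tip in the frame of tubes between -0.042 and -0.028 m and x of thin_pin_tip in the frame of tubes between -0.007 and 0.007 m and z of thin_pin_tip in the frame of tubes between -0.082 and -0.07 m and contact force between the fingers and thin_pin below 0.2 N and value of joint lever below 0.1 rad), for 0.2 s.
At the end, for the whole second after the job is handed in: Each pin is in its own tube, head up, with its tip 119 to 134 mm below the mouth plane and within 7 mm of the bore axis, let go and at rest; the lever stays in the marked notch (above 0.48 rad) (y of thick_pin_tip in the frame of tubes between 0.028 and 0.042 m and x of thick_pin_tip in the frame of tubes between -0.007 and 0.007 m and z of thick_pin_tip in the frame of tubes between -0.134 and -0.119 m and linear speed of each of thick_pin, thin_pin below 0.02 m/s and contact force between the fingers and thick_pin below 0.2 N and y of thin_pin_tip in the frame of tubes between -0.042 and -0.028 m and x of thin_pin_tip in the frame of tubes between -0.007 and 0.007 m and z of thin_pin_tip in the frame of tubes between -0.134 and -0.119 m and contact force between the fingers and thin_pin below 0.2 N and value of joint lever above 0.48 rad and velocity of joint lever below 0.1 rad/s); the robot touches nothing.
It fails at once if the parts tray is moved by more than 30 mm (distance of tray from where it was at the start of the episode above 0.03 m).
It fails at once if the torque tester is moved by more than 30 mm (distance of tester from where it was at the start of the episode above 0.03 m).
It also fails if it takes over 72 s, if anything falls off the work surface, if the arm or the gripper's body presses on something with over 40 N, if the wrist force passes 120 N, or if a joint passes its speed limit or range.

ROBOT

A 7-joint arm with a two-finger parallel gripper is mounted at the origin on a cart in front of the work surface, level with it; the furniture and walls round the work are solid. World frame = base frame: x ahead of the robot, y to its left, z up, the work surface at z = 0. Lengths are in mm, angles in rad, forces in N, time in s.
With the tool pointing down it reaches from about 400 to 875 mm from the base axis. Payload 19.3 kg.
Tool frame: the origin (TCP) lies midway between the tips of the shut fingers; the grasp point (between the pads) lies 19 mm behind it (r.pinch_z is the z of the grasp point in the tool frame, in mm); z points along the fingers, x is the direction in which the jaws open and shut, and the axes are right-handed (so a half turn about z gives the same grasp; the last joint's range is limited). The gripper opens to 85 mm and grips with 20 to 120 N. Pads are 22 mm wide; open, the fingers measure 114 mm over their backs; the gripper's body (76 mm by 85 mm) begins 54 mm behind the grasp point. The pads swing forward as they close: fully open they stand 13 mm farther back than shut.
Start: joints at [-1.347, 0.521, -0.036, 1.599, 0.021, 1.021, -0.113], TCP at [181.014, 598.205, 231.291] pointing down, gripper open.
Joint ranges: [-2.91, 2.91], [-0.3, 2.13], [-1.5, 1.42], [0.17, 2.43], [-1.26, 4.41], [0.16, 1.93], [-2.52, 2.52]. Speed limits (rad/s): [1.89, 1.89, 2.39, 2.39, 3.01, 3.01, 3.01].

INTERFACE

Orientations are given as a unit quaternion [x, y, z, w].
In Python, from workcell import r gives the robot as it stands.
- The arm moves only by the tool send_rows, never from a script. Its argument "steps" is one flat list of numbers, 4 for each row, row after row: the shift along the tool's x, y, z in mm, then the turn about the tool's z in units of 6 degrees (1.0 is 6 degrees). In form: [tx, ty, tz, spin, tx, ty, tz, spin, ...]. A call has 1 to 12 rows; each row shifts and turns the commanded pose from where the row before left it, along the tool's axes as they then stand; what a row does not reach is not made up. A row lasts 1/8 s, in which the tool goes at most 62.5 mm and 10.7 degrees, less where a joint would pass 70% of its speed; a pose out of reach is approached as far as the arm can. A call is refused whole if a number of a shift passes 62.5 or a number of a turn 1, either way. A call with a gripper value outside its range is refused whole. "hand" is the finger opening in mm, from 0 to 85.4, set as the call begins (left out, the last holds). The fingers move at their own pace and stop on an object; the grip force is fixed at half the most. Time passes only in rows, so rows that do not move let the fingers close. It gives the time, the measured TCP pose, the force and the opening at its end, in the units of the state.
- r.sense(): the state, without advancing time (a new reading comes with each control period).
- r.capture(name): name is "scene" or "top"; returns the picture (480x640x3 uint8, red, green, blue); there is no depth.
- r.camera_info(name): a dict with "fovy" (degrees; the focal length in pixels is half the picture's height over the tangent of half this angle, whatever the lens; pixels are square), "cx", "cy" (the principal point, pixels), "rvec" (rotation vector, rad) and "tvec" (3), from world to camera coordinates, as OpenCV has them. Camera axes: x right, y down, z forward; pixel columns grow to the right and rows downward; lengths in mm; the calibration is good to about 2 mm. A picture is of the moment at which its call begins. camera_info takes no time and is no camera call.
- r.finish_job(): hands the job in, once; it reports no verdict.
The state is a dict: "time_s": time; "qpos": joint angles; "joint_vel": joint speeds; "joint_torque": joint torques, N m; "tool_pos": TCP position; "orientation": TCP orientation; "contact_force": force on the tool from outside, world axes, zero at the start; "ft_torque": the same for the moment, N m; "gripper_width": opening from 0.0 (shut) to 1.0 (fully open).
Only numpy, scipy, OpenCV 4.12 (cv2) and the standard library are available. Lean on these libraries where they do the work, as an engineer would, in place of code of your own. Each camera call takes 0.05 s, during which the arm holds its last target. There are 200 camera calls.

## Working session

There is one attempt and no reset: what is moved stays moved. The work goes in short steps, Python scripts to look and compute and a tool call to move; the robot and the scene stay as the last step left them, time stands still between calls to the robot, and variables do not carry over. Pictures are saved under pics/ and viewed, about 8 in all and at most 12, crops included, and the job is handed in when it is done.

Besides the shell and the picture viewer there is one more tool, called by a JSON object that holds its "method" and its "body". send_rows: Moves the arm, as the interface text tells. Its arguments: {"type":"object","properties":{"steps":{"type":"array","items":{"type":"number"}},"hand":{"type":"number"}},"required":["steps"]}

```bash
mkdir -p pics; python3 - <<'E'
from workcell import r
import cv2
print(r.sense()); print(r.pinch_z)
for n in("scene","top"):
    print(r.camera_info(n)); cv2.imwrite(f"pics/{n}0.png",r.capture(n)[...,::-1])
E
```

```text
{'time_s': 0.0, 'qpos': array([-1.34721542,  0.52200168, -0.03631903,  1.60002585,  0.02119235,
        1.02110276, -0.11279671]), 'joint_vel': array([ 4.44580935e-04,  8.19921776e-05, -4.05498254e-05,  2.52678448e-04,
       -1.26342039e-03,  9.90669341e-04, -1.22684316e-04]), 'joint_torque': array([-2.06478013e-03, -9.27120996e+01,  1.97954603e+00, -3.69934773e+01,
        1.78345438e-02,  8.51698889e-03,  5.28198439e-05]), 'tool_pos': array([180.92107253, 597.87516497, 230.72712277]), 'orientation': array([ 8.02991170e-01,  5.95990645e-01, -4.37620124e-04,  3.75211573e-04]), 'contact_force': array([-0.00848764, -0.29441137,  0.42406487]), 'ft_torque': array([-0.02207834, -0.04421428,  0.02958412]), 'gripper_width': 1.0037900250833025}
-18.700000000000003
{'fovy': 51.75456662981364, 'cx': 319.9062176950303, 'cy': 242.65560566848242, 'rvec': array([ 1.02773661, -2.53226292,  0.89714944]), 'tvec': array([481.54994734, 359.00127486, 726.10303501])}
{'fovy': 50.20380618064318, 'cx': 314.57030139962444, 'cy': 248.6023116930857, 'rvec': array([ 2.19158021, -2.15521101,  0.1264285 ]), 'tvec': array([  27.08941508,  625.65548936, 1010.1567924 ])}
```

View pics/scene0.png

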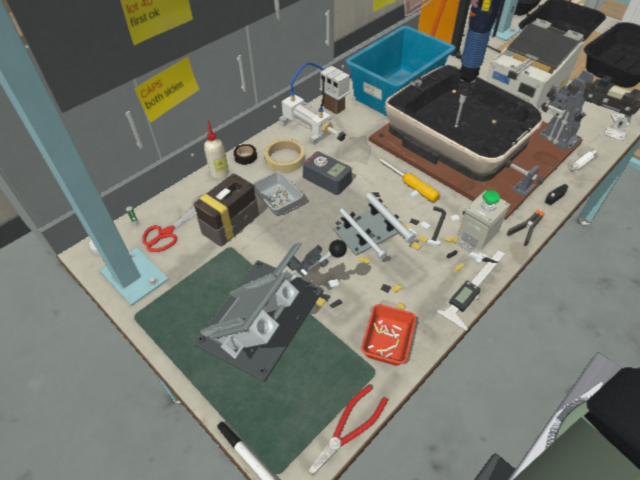

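View pics/top0.png

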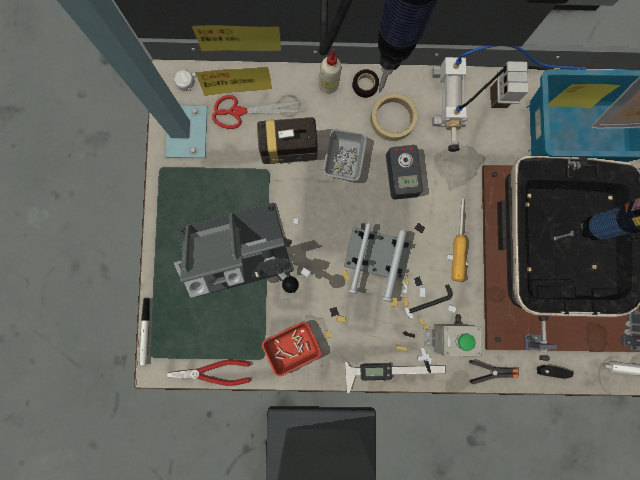

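The scene view shows the loader at about (250,320), the knob at (338,248), the rack pins at (365,232) and the tray at (390,333). In the top view the loader is at (235,250), the knob at (290,284), the rack at (378,260) and the tray at (290,347). The arm itself isn't obvious, so next I'll project some known points and enlarge the images.

```bash
cat > h.py <<'E'
import numpy as np,cv2
from workcell import r
def cam(n):
    i=r.camera_info(n); f=240/np.tan(np.radians(i['fovy']/2))
    K=np.array([[f,0,i['cx']],[0,f,i['cy']],[0,0,1.]]); R=cv2.Rodrigues(i['rvec'])[0]
    return K,R,np.array(i['tvec'])
def proj(n,P):
    K,R,t=cam(n); q=(K@(R@np.atleast_2d(P).T+t[:,None])).T; return q[:,:2]/q[:,2:]
def ray(n,p):
    K,R,t=cam(n); d=R.T@np.linalg.inv(K)@np.array([p[0],p[1],1.]); return -R.T@t,d/np.linalg.norm(d)
def onz(n,p,z):
    c,d=ray(n,p); return c+d*(z-c[2])/d[2]
def tri(p,q,a="scene",b="top"):
    c1,d1=ray(a,p); c2,d2=ray(b,q)
    s=np.linalg.lstsq(np.c_[d1,-d2],c2-c1,rcond=None)[0]
    A,B=c1+s[0]*d1,c2+s[1]*d2; return (A+B)/2,np.linalg.norm(A-B)
E
python3 - <<'E'
from h import *
np.set_printoptions(suppress=True,precision=1)
for n in("scene","top"):
    print(n,ray(n,(320,240))[0],proj(n,[[181,598,231],[0,0,0],[500,0,0],[500,300,0]]))
s=cv2.imread("pics/scene0.png");t=cv2.imread("pics/top0.png")
a=cv2.resize(s[180:390,185:425],(800,700),interpolation=3)[:600]
b=cv2.resize(t[190:310,165:425],(800,369),interpolation=3)
cv2.imwrite("pics/a.png",cv2.resize(s[185:385,185:425],(720,600),interpolation=3)); cv2.imwrite("pics/b.png",b)
E
```

```text
scene [209.9 460.5 794.9] [[225.7 856.6]
 [648.  487.3]
 [384.7 289.9]
 [268.1 399. ]]
top [ 516.5   49.1 1069.3] [[-50.5 514.4]
 [328.3 565.9]
 [331.5 310.5]
 [186.5 308.2]]
```

View pics/a.png

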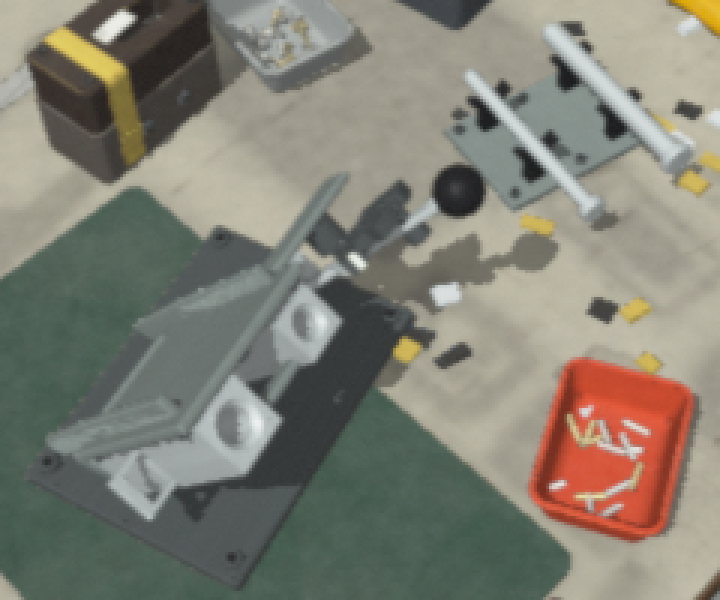

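View pics/b.png

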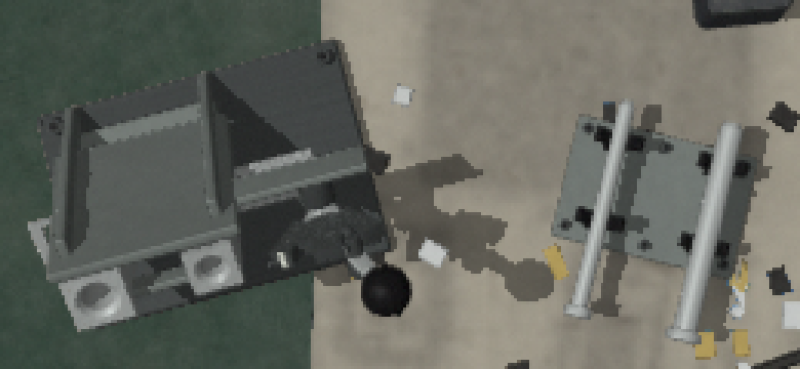

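Zoomed views: the thick pin is on the right in the rack and the thin pin on the left. The wide tube is on the left and the narrow one on the right, with the knob to the right of that. Positions in the top crop are heads (683,333) and (577,310), tips (730,127) and (627,103), mouths (103,297) and (212,268), and knob (386,291). In the scene crop the mouths are (240,422) and (308,322).

```bash
python3 - <<'E'
from h import *
np.set_printoptions(suppress=True,precision=1)
A=lambda u,v:(185+u/3-.33,185+v/3-.33)
B=lambda u,v:(165+u*.325-.33,190+v*.325-.33)
P={}
for k,a,b in [("wide",(240,422),(103,297)),("narrow",(308,322),(212,268)),("knob",(458,190),(386,291)),
  ("thickhead",(677,158),(683,333)),("thicktip",(549,32),(731,127)),("thinhead",(594,209),(577,311)),("thintip",(470,74),(627,103))]:
    P[k],e=tri(A(*a),B(*b)); print(k,P[k],"gap %.1f"%e)
y=P["wide"]-P["narrow"];print("sep",np.linalg.norm(y),y/np.linalg.norm(y))
yaw=np.arctan2(-y[0],y[1]);print("tubes yaw deg",np.degrees(yaw))
for n,z in(("thick",41),("thin",38)):
    h=onz("top",B(*(dict(thick=(683,333),thin=(577,311))[n])),z);t=onz("top",B(*(dict(thick=(731,127),thin=(627,103))[n])),z)
    print(n,h,t,np.linalg.norm(t-h),np.degrees(np.arctan2(*(t-h)[1::-1])))
# predicted knob from mouths
m=(P["wide"]+P["narrow"])/2; m[2]=130
c,s=np.cos(np.radians(40)),np.sin(np.radians(40));f=np.array([np.cos(yaw),np.sin(yaw),0]);Z=-f*s+np.array([0,0,c]);X=f*c+np.array([0,0,s]);Y=np.cross(Z,X)
print("m",m,"Y",Y,"Z",Z,"knob pred",m-12*X-105*Y+52*Z)
print("tester,tray",[onz("top",p,20) for p in((406,172),(292,347))])
E
```

```text
wide [543.2 251.2 127.6] gap 2.3
narrow [561.2 186.5 130.7] gap 1.9
knob [548.8  82.2 160.4] gap 3.2
thickhead [ 527.9 -107.9   41.3] gap 1.0
thicktip [ 664.7 -138.8   40.8] gap 3.3
thinhead [541.1 -39.   38.5] gap 1.0
thintip [679.1 -70.7  39.2] gap 1.7
sep 67.24005173216018 [-0.3  1.  -0. ]
tubes yaw deg 15.588727197219821
thick [ 527.5 -108.2   41. ] [ 663.4 -139.7   41. ] 139.4361909408522 -13.07085128289381
thin [540.7 -39.3  38. ] [678.6 -71.3  38. ] 141.51151333509168 -13.06240575254238
m [552.2 218.9 130. ] Y [-0.3  1.   0. ] Z [-0.6 -0.2  0.8] knob pred [539.3 106.3 162.1]
tester,tray [array([ 791.3, -151.7,   20. ]), array([426. ,  79.7,  20. ])]
```

```bash
cat >> h.py <<'E'
from scipy.spatial.transform import Rotation as Ro
from scipy.optimize import least_squares
def frame(p):  # x,y,z,yaw of tubes
    c,s=np.cos(np.radians(40)),np.sin(np.radians(40));f=np.array([np.cos(p[3]),np.sin(p[3]),0])
    Z=-f*s+[0,0,c];X=f*c+[0,0,s];return np.array(p[:3]),np.c_[X,np.cross(Z,X),Z]
def go(target,yaw_deg):
    """report tool-frame shift to bring grasp point (open/closed nominal) to target; spin units to bring tool y to yaw"""
    s=r.sense();R=Ro.from_quat(s['orientation']).as_matrix();g=s['tool_pos']+R@[0,0,r.pinch_z]
    y=np.degrees(np.arctan2(R[1,1],R[0,1]));sp=-((yaw_deg-y+180)%360-180)/6
    print("t %.2f grasp"%s['time_s'],g.round(1),"yaw %.2f"%y,"F",s['contact_force'].round(1),"w %.3f"%s['gripper_width'])
    print(" shift now",(R.T@(np.array(target)-g)).round(1),"spin %.2f"%sp)
E
python3 - <<'E'
from h import *
P=np.array([[543.2,251.2,127.6],[561.2,186.5,130.7],[548.8,82.2,160.4]])
L=np.array([[0,35,0],[0,-35,0],[-12,-130,48.5]])
def f(p):
    o,R=frame(p);return (L@R.T+o-P).ravel()
s=least_squares(f,[552,219,130,.27],x_scale=[1,1,1,.01]);print(s.x.round(3),np.degrees(s.x[3]),s.fun.reshape(3,3).round(1))
E
```

```text
[5.52230e+02 2.18660e+02 1.29753e+02 2.75000e-01] 15.781025432020686 [[-0.5  1.1  2.2]
 [ 0.5 -1.5 -0.9]
 [-0.1  0.4 -1.2]]
```

{"method": "send_rows", "body": {"steps": [-40, 40, 0, 0, -40, 40, 0, 0, -40, 40, 0, 0, -40, 40, 0, 0, -40, 40, 0, 0, -40, 40, 0, 0, -40, 40, 0, 0, -40, 40, 0, 0, -40, 40, 0, 0, -40, 40, 0, 0, -40, 40, 0, 0, -40, 40, 0, 0]}}

```text
time_s: 1.6
tool_pos: [502.0, -1.9, 231.3]
orientation: [0.803, 0.596, 0.0, -0.0]
contact_force: [1.0, -0.6, 0.7]
gripper_width: 0.997
```

```bash
python3 -c "
from h import *
go([558,-115.3,41],-13.07)"
```

```text
t 1.60 grasp [502.   -1.9 250. ] yaw -16.82 F [ 1.  -0.6  0.7] w 0.997
 shift now [-92.3  86.4 209. ] spin -0.62
```

{"method": "send_rows", "body": {"steps": [-31, 29, 40, -0.62, -31, 29, 40, 0, -31, 29, 30, 0, 0, 0, 30, 0, 0, 0, 30, 0, 0, 0, 0, 0, 0, 0, 0, 0], "hand": 45}}

```text
time_s: 2.48
tool_pos: [563.0, -111.9, 62.2]
orientation: [0.783, 0.622, 0.0, 0.0]
contact_force: [-0.6, -0.1, 0.5]
gripper_width: 0.529
```

```bash
python3 - <<'E'
from h import *
go([558,-115.3,41],-13.07)
t=r.capture("top");s=r.capture("scene")
a=cv2.resize(t[200:320,330:450],(480,480),interpolation=3);b=cv2.resize(s[170:290,310:430],(480,480),interpolation=3)
cv2.imwrite("pics/c.png",np.hstack([a,b])[...,::-1][:, :800] if 0 else cv2.resize(np.hstack([a,b]),(800,400))[...,::-1])
E
```

```text
t 2.48 grasp [ 563.  -111.9   80.9] yaw -13.11 F [-0.6 -0.1  0.5] w 0.529
 shift now [-4.4 -4.1 39.9] spin -0.01
```

View pics/c.png

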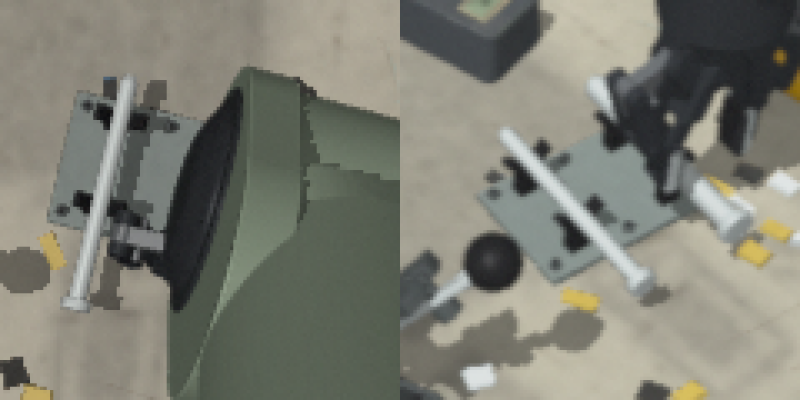

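The gripper straddles the thick pin, with its head visible at (735,215) right of the fingers. I'll descend and grip.

{"method": "send_rows", "body": {"steps": [-4.4, -4, 20, 0, 0, 0, 20, 0, 0, 0, 0, 0, 0, 0, 0, 0]}}

```text
time_s: 3.08
tool_pos: [558.1, -115.2, 21.7]
orientation: [0.783, 0.622, 0.0, 0.0]
contact_force: [0.4, -0.0, 0.9]
gripper_width: 0.532
```

{"method": "send_rows", "body": {"steps": [0, 0, 0, 0, 0, 0, 0, 0, 0, 0, 0, 0, 0, 0, 0, 0], "hand": 0}}

```text
time_s: 3.58
tool_pos: [558.2, -114.8, 21.7]
orientation: [0.783, 0.622, 0.0, 0.0]
contact_force: [-0.6, 3.1, 4.9]
gripper_width: 0.166
```

{"method": "send_rows", "body": {"steps": [0, 0, -20, 0, 0, 0, -40, 0, 0, 0, -40, 0, 0, 0, -30, 0, 0, 0, 0, 0, 0, 0, 0, 0]}}

```text
time_s: 4.32
tool_pos: [557.3, -115.3, 151.4]
orientation: [0.783, 0.622, -0.0, -0.0]
contact_force: [-0.8, 0.2, -1.6]
gripper_width: 0.166
```

```bash
python3 - <<'E'
from h import *
go([558,-115.3,171],-13.07)
t=r.capture("top");s=r.capture("scene")
a=cv2.resize(t[180:320,310:450],(400,400),interpolation=3);b=cv2.resize(s[110:280,310:480],(400,400),interpolation=3)
cv2.imwrite("pics/d.png",np.hstack([a,b])[...,::-1])
E
```

```text
t 4.33 grasp [ 557.4 -115.3  170.1] yaw -13.12 F [-0.8  0.2 -1.6] w 0.166
 shift now [ 0.1  0.6 -0.9] spin -0.01
```

View pics/d.png

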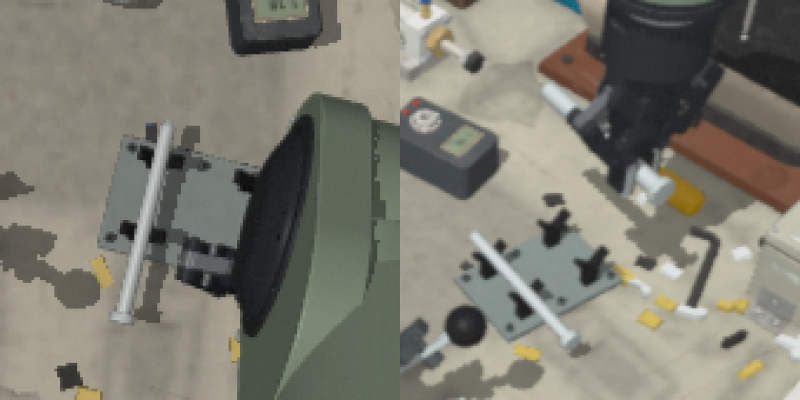

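The thick pin is lifted. It stays horizontal in the grip, parallel to the thin pin, so it doesn't swing by itself. The tool only translates and spins, so I'll tip the pin by pushing its tip against the overhanging back plate between the two tubes. Following an arc until the pin lies along the plate should give exactly the tube lean.

{"method": "send_rows", "body": {"steps": [0, 0, -35, -0.97, 0, 0, 0, -0.97, 0, 0, 0, -0.97, 0, 0, 0, -0.96, 0, 0, 0, -0.95, 0, 0, 0, 0]}}

```text
time_s: 5.18
tool_pos: [557.3, -115.4, 185.6]
orientation: [0.604, 0.797, -0.0, -0.001]
contact_force: [-0.3, -0.5, -1.6]
gripper_width: 0.162
```

```bash
cat >> h.py <<'E'
T=[552.2,218.7,129.8,0.275]
def tw(p): o,R=frame(T); return o+R@np.array(p,float)
def tt(w): o,R=frame(T); return R.T@(np.array(w)-o)
E
python3 - <<'E'
from h import *
pts=[]
for ph,zt in zip([50,40,30,20,10,0,0],[-22,-26,-30,-34,-38,-42,-42]):
    a=np.radians(ph); xt=18-8*np.cos(a); pts.append(tw([xt-110*np.sin(a)+(2 if zt==-42 else 0),-1.5,zt+110*np.cos(a)]))
pts=np.array(pts);f=np.array([np.cos(T[3]),np.sin(T[3]),0])
pre=pts[0]-40*f
print("pre",pre,"pts",pts.round(1)); go(pre,np.degrees(T[3]))
d=np.diff(np.vstack([pre,pts]),axis=0); print(np.c_[d@f,-d[:,2]].round(1)) # tool y, tool z
E
```

```text
pre [431.33298395 183.03897609 121.21179194] pts [[469.8 193.9 121.2]
 [473.2 194.8 136.6]
 [479.8 196.7 151.6]
 [489.7 199.5 165.5]
 [502.5 203.1 177.9]
 [519.4 207.9 189.6]
 [519.4 207.9 189.6]]
t 5.17 grasp [ 557.3 -115.4  204.3] yaw 15.75 F [-0.3 -0.5 -1.6] w 0.162
 shift now [321.4 -40.1  83.3] spin -0.00
[[ 40.   -0. ]
 [  3.5 -15.4]
 [  6.9 -14.9]
 [ 10.2 -13.9]
 [ 13.3 -12.4]
 [ 17.6 -11.7]
 [  0.   -0. ]]
```

{"method": "send_rows", "body": {"steps": [30, -40, 0, 0, 45, 0, 0, 0, 50, 0, 0, 0, 50, 0, 0, 0, 50, 0, 0, 0, 50, 0, 0, 0, 46, 0, 0, 0, 0, 0, 35, 0, 0, 0, 48, 0, 0, 0, 0, 0, 0, 0, 0, 0]}}

```text
time_s: 6.55
tool_pos: [432.3, 182.8, 104.4]
orientation: [0.604, 0.797, 0.0, 0.0]
contact_force: [0.4, -0.7, -0.5]
gripper_width: 0.163
```

```bash
python3 - <<'E'
from h import *
go(tw([-71-30.6,-1.5,48.7+25.7]),np.degrees(T[3])); go([431.3,183,121.2],15.76)
t=r.capture("top");s=r.capture("scene")
a=cv2.resize(t[190:320,160:300],(420,390),interpolation=3);b=cv2.resize(s[220:380,180:340],(380,380),interpolation=3)
cv2.imwrite("pics/e.png",np.hstack([a[:380],b])[...,::-1])
E
```

```text
t 6.55 grasp [432.3 182.8 123.1] yaw 15.72 F [ 0.4 -0.7 -0.5] w 0.163
 shift now [ 0.5 -0.5  1.6] spin -0.01
t 6.55 grasp [432.3 182.8 123.1] yaw 15.72 F [ 0.4 -0.7 -0.5] w 0.163
 shift now [ 0.5 -0.9  1.9] spin -0.01
```

View pics/e.png

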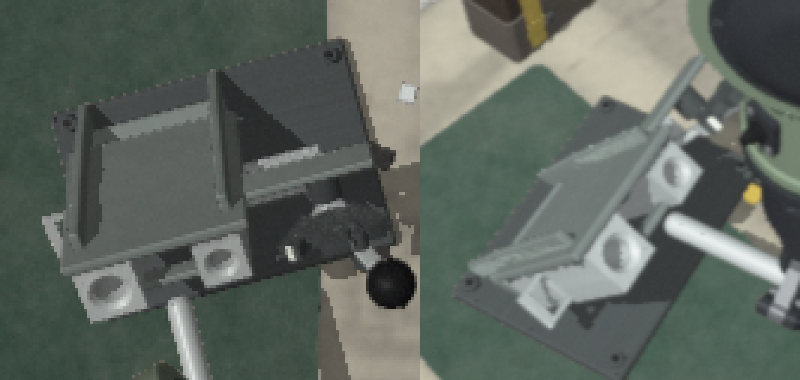

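The pin is lined up to enter between the tubes: its tip is at (180,303) in the top half and (675,222) in the scene half. A strip is visible between the tubes at (185,272) and (650,222), so I'll locate that first.

```bash
python3 - <<'E'
from h import *
np.set_printoptions(suppress=True,precision=1)
B=lambda u,v:(160+u/3-.33,190+v/3-.33)
A=lambda u,v:(180+(u-420)*160/380-.3,220+v*160/380-.3)
for k,a,b in [("strip",(651,220),(182,272)),("strip left end?",(637,238),(163,279)),("tip",(672,221),(179,301)),("wide",(621,250),(109,291)),("narrow",(683,173),(222,263))]:
    p,e=tri(A(*a),B(*b)); print(k,p,"gap %.1f"%e,"tubes",tt(p))
s=r.sense();g=s['tool_pos']+[0,0,18.7];f=np.array([np.cos(T[3]),np.sin(T[3]),0]);print(tt(g+110*f))
E
```

```text
strip [555.9 215.  108. ] gap 3.9 tubes [-12.1  -4.6 -18.4]
strip left end? [552.8 228.6 104.2] gap 7.5 tubes [-14.    9.4 -21.7]
tip [537.  212.6 125.8] gap 2.4 tubes [-15.1  -1.7   7.4]
wide [541.6 253.4 133.4] gap 1.0 tubes [ 1.7 36.2  3.3]
narrow [558.6 185.  130.6] gap 2.2 tubes [ -1.8 -34.2   2.5]
[-15.3  -1.9   4.7]
```

{"method": "send_rows", "body": {"steps": [0.5, 20, 2, 0, 0, 19, 0, 0, 0, 0, 0, 0]}}

```text
time_s: 7.02
tool_pos: [470.3, 194.1, 102.4]
orientation: [0.604, 0.797, 0.001, 0.0]
contact_force: [0.2, -0.6, -1.5]
gripper_width: 0.165
```

{"method": "send_rows", "body": {"steps": [0, 1.8, -7.7, 0, 0, 1.8, -7.7, 0, 0, 3.5, -7.5, 0, 0, 3.5, -7.5, 0, 0, 0, 0, 0]}}

```text
time_s: 7.65
tool_pos: [479.0, 196.7, 132.7]
orientation: [0.603, 0.798, 0.0, -0.0]
contact_force: [-4.1, 0.4, -3.0]
gripper_width: 0.163
```

```bash
python3 - <<'E'
from h import *
go([479.8,196.7,151.6],15.76); print(r.sense()['ft_torque'])
t=r.capture("top");s=r.capture("scene")
a=cv2.resize(t[190:320,160:300],(420,390),interpolation=3);b=cv2.resize(s[220:380,180:340],(380,380),interpolation=3)
cv2.imwrite("pics/f.png",np.hstack([a[:380],b])[...,::-1])
E
```

```text
t 7.65 grasp [479.  196.7 151.4] yaw 15.81 F [-4.1  0.4 -3. ] w 0.163
 shift now [-0.3  0.8 -0.2] spin 0.01
[-0.17998761  1.16158849  0.15067628]
```

View pics/f.png

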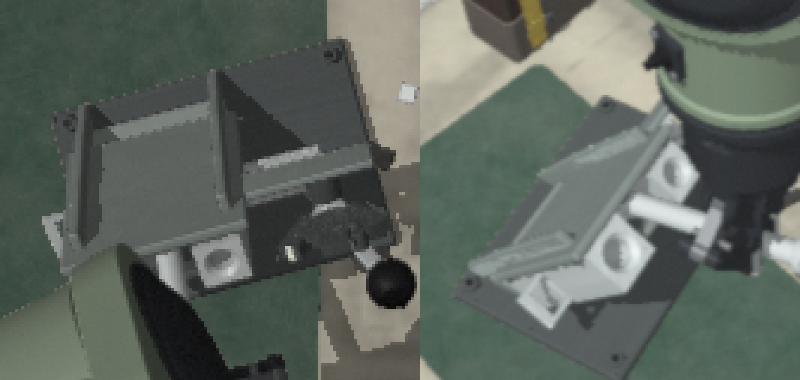

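The pin has gone under the plate and is tilting, at (650,212) in the scene half, with only about 4 N on the tool. I'll continue the arc.

{"method": "send_rows", "body": {"steps": [0, 5.5, -7, 0, 0, 5.5, -7, 0, 0, 6.6, -6.2, 0, 0, 6.7, -6.2, 0, 0, 8.8, -5.9, 0, 0, 8.8, -5.8, 0, 0, 0, 0, 0]}}

```text
time_s: 8.62
tool_pos: [520.6, 208.4, 170.2]
orientation: [0.603, 0.798, 0.001, 0.0]
contact_force: [-1.0, 0.3, -3.2]
gripper_width: 0.163
```

```bash
python3 - <<'E'
from h import *
go([519.4,207.9,189.6],15.76); print(r.sense()['ft_torque'])
E
```

```text
t 8.62 grasp [520.6 208.4 188.9] yaw 15.79 F [-1.   0.3 -3.2] w 0.163
 shift now [-0.1 -1.2 -0.7] spin 0.01
[-0.09630173  0.35136509 -0.0112752 ]
```

{"method": "send_rows", "body": {"steps": [0, -13, -15, 0, 0, -13, -15, 0, 0, -12, -15, 0, 0, 0, 0, 0]}}

```text
time_s: 9.12
tool_pos: [483.4, 198.0, 216.1]
orientation: [0.603, 0.798, 0.001, 0.001]
contact_force: [-0.5, -0.3, -1.8]
gripper_width: 0.163
```

```bash
python3 - <<'E'
from h import *
s=r.sense();g=s['tool_pos']+[0,0,18.7];print("grip in tubes",tt(g))
go(tw([0,35,126]),15.76)
print("pred tip px",proj("scene",tw(tt(g)-[0,0,110])),proj("top",tw(tt(g)-[0,0,110])), "head",proj("scene",tw(tt(g)+[0,0,33])))
t=r.capture("top");s=r.capture("scene")
a=cv2.resize(t[200:310,180:290],(400,400),interpolation=3);b=cv2.resize(s[210:350,220:360],(400,400),interpolation=3)
cv2.imwrite("pics/g.png",np.hstack([a,b])[...,::-1])
E
```

```text
grip in tubes [ 12.46306849  -1.23347778 126.61090516]
t 9.12 grasp [483.4 198.  234.8] yaw 15.81 F [-0.5 -0.3 -1.8] w 0.163
 shift now [36.2 -9.1  8.5] spin 0.01
pred tip px [[276.94146731 300.59752548]] [[214.24439868 280.98558882]] head [[330.06532039 283.35374081]]
```

View pics/g.png

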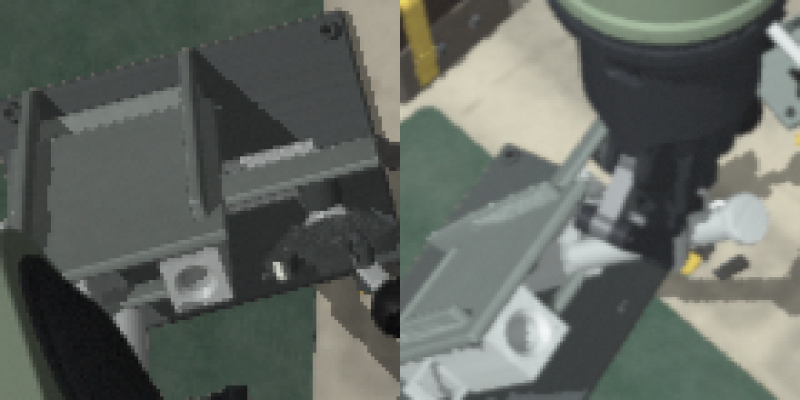

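The tilted pin is now above the tubes. Its tip is at (570,260) in the scene half and (127,308) in the top half; the head is at (740,220), close to where I predicted. I'll triangulate the tip.

```bash
python3 - <<'E'
from h import *
np.set_printoptions(suppress=True,precision=1)
A=lambda u,v:(220+(u-400)*.35-.3,210+v*.35-.3)
B=lambda u,v:(180+u*.275-.3,200+v*.275-.3)
for a in[(570,258),(575,264)]:
  for b in [(127,306),(127,312)]:
    p,e=tri(A(*a),B(*b));print(p,e,tt(p))
E
```

```text
[546.6 215.7 155.8] 1.0340964113819968 [11.9 -1.3 23.9]
[544.4 216.  158.1] 3.2731808779973024 [11.9 -0.5 27. ]
[545.6 215.6 151.1] 2.025930738736126 [ 8.1 -1.2 20.9]
[543.4 215.8 153.4] 0.23616657846646097 [ 8.1 -0.4 24. ]
```

{"method": "send_rows", "body": {"steps": [12, -3, 2.5, 0, 12, -3, 2.5, 0, 12, -3, 2.5, 0, 0, 7.7, 9.2, 0, 0, 5, 6, 0, 0, 5, 6, 0, 0, 0, 0, 0]}}

```text
time_s: 10.1
tool_pos: [482.0, 234.5, 185.5]
orientation: [0.603, 0.797, -0.0, -0.0]
contact_force: [-0.5, 0.0, -0.4]
gripper_width: 0.164
```

```bash
python3 - <<'E'
from h import *
s=r.sense();g=s['tool_pos']+[0,0,18.7];print("grip in tubes",tt(g),s['contact_force'],s['ft_torque'])
E
```

```text
grip in tubes [-0.67343016 34.26179187 97.67657376] [-0.51189132  0.00310179 -0.41198056] [-0.03592362  0.01694159  0.01360153]
```

{"method": "send_rows", "body": {"steps": [0, 5, 5, 0, 0, 5, 6, 0, 0, 5, 6, 0, 0, 0, 0, 0]}}

```text
time_s: 10.6
tool_pos: [496.8, 239.5, 168.6]
orientation: [0.603, 0.798, 0.0, 0.0]
contact_force: [1.8, 5.3, -2.6]
gripper_width: 0.169
```

```bash
python3 - <<'E'
from h import *
s=r.sense();g=s['tool_pos']+[0,0,18.7];print("grip in tubes",tt(g),s['contact_force'],s['ft_torque'])
E
```

```text
grip in tubes [ 0.44329741 35.04073162 74.69519234] [ 1.77392165  5.26518561 -2.56031923] [ 1.39335622 -0.54353738  0.23585417]
```

{"method": "send_rows", "body": {"steps": [1.2, 3.2, 3.8, 0, 0.3, 6.4, 7.7, 0, 0, 6.4, 7.7, 0, 0, 0, 0, 0]}}

```text
time_s: 11.1
tool_pos: [512.6, 245.2, 149.2]
orientation: [0.603, 0.798, 0.001, 0.0]
contact_force: [5.0, 6.0, -0.3]
gripper_width: 0.162
```

```bash
python3 - <<'E'
from h import *
s=r.sense();g=s['tool_pos']+[0,0,18.7];o,R=frame(T);print("grip in tubes",tt(g),R.T@s['contact_force'],s['ft_torque'])
E
```

```text
grip in tubes [ 0.8227824  36.27476735 49.08149288] [ 4.699117    4.47389371 -4.38098829] [ 1.11767942 -1.45789081  0.06555206]
```

{"method": "send_rows", "body": {"steps": [1, 5.5, 4.8, 0, 0, 4.8, 5.8, 0, 0, 3, 3.5, 0, 0, 0, 0, 0]}}

```text
time_s: 11.6
tool_pos: [525.3, 249.7, 135.5]
orientation: [0.603, 0.798, 0.001, 0.001]
contact_force: [9.0, 4.6, -0.7]
gripper_width: 0.164
```

```bash
python3 - <<'E'
from h import *
s=r.sense();g=s['tool_pos']+[0,0,18.7];o,R=frame(T);print("grip in tubes",tt(g),R.T@s['contact_force'],s['ft_torque'])
E
```

```text
grip in tubes [ 2.30080264 37.10824553 29.95328346] [ 7.09995385  1.96385115 -6.9107704 ] [ 0.97761576 -2.07749145  0.02974055]
```

{"method": "send_rows", "body": {"steps": [0, 0, 0, 0, 0, 0, 0, 0, 0, 0, 0, 0], "hand": 38}}

```text
time_s: 11.98
tool_pos: [523.4, 249.0, 135.4]
orientation: [0.603, 0.798, -0.0, -0.0]
contact_force: [0.1, -0.4, 0.5]
gripper_width: 0.44
```

{"method": "send_rows", "body": {"steps": [0, 0, -5, 0, 0, 0, -15, 0, 0, 0, -30, 0, 0, 0, -30, 0, 0, -30, -30, 0, 0, -50, 0, 0, 0, 0, 0, 0]}}

```text
time_s: 12.85
tool_pos: [444.5, 226.8, 247.4]
orientation: [0.603, 0.798, 0.0, 0.0]
contact_force: [0.4, 0.8, -0.0]
gripper_width: 0.446
```

```bash
python3 - <<'E'
from h import *
go([568,-45,38],-13.07)
print("mouth/head pred top",proj("top",[tw([0,35,0]),tw([0,35,67])]),"scene",proj("scene",[tw([0,35,0]),tw([0,35,67])]))
t=r.capture("top");s=r.capture("scene")
a=cv2.resize(t[190:320,160:290],(400,400),interpolation=3);b=cv2.resize(s[210:350,200:340],(400,400),interpolation=3)
cv2.imwrite("pics/i.png",np.hstack([a,b])[...,::-1])
E
```

```text
t 12.85 grasp [444.5 226.8 266.1] yaw 15.85 F [ 0.4  0.8 -0. ] w 0.446
 shift now [-295.3   44.4  228. ] spin 4.82
mouth/head pred top [[196.82022614 285.93340505]
 [196.23185026 309.29438084]] scene [[264.89438727 325.34355603]
 [286.87039304 319.78302691]]
```

View pics/i.png

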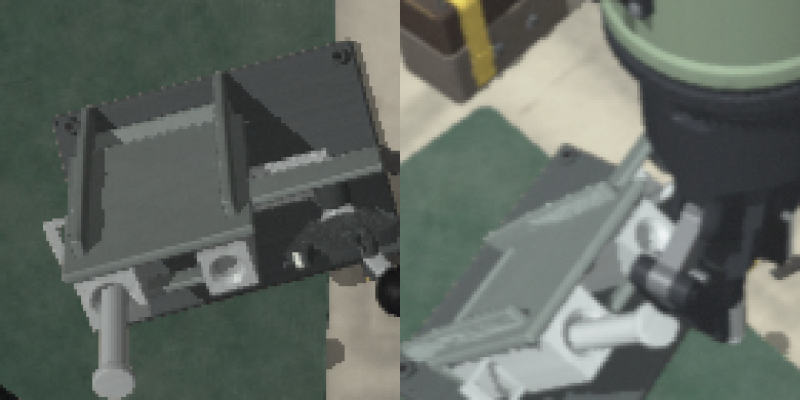

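The thick pin stands in the wide tube: its head is at (113,383) in the top half and (655,330) in the scene half, as predicted for a pin on the shutter. Next is the thin pin.

{"method": "send_rows", "body": {"steps": [-35, 0, 0, 0.97, -40, 0, 0, 0.97, -40, 0, 0, 0.97, -40, 0, 0, 0.96, -40, 0, 0, 0.95, -30, 0, 0, 0, 0, 0, 0, 0]}}

```text
time_s: 13.82
tool_pos: [453.5, 3.7, 246.2]
orientation: [0.784, 0.62, 0.0, 0.0]
contact_force: [0.6, 0.2, 0.5]
gripper_width: 0.445
```

```bash
python3 -c "
from h import *
go([566.5,-45.3,38],-13.07)"
```

```text
t 13.82 grasp [453.5   3.7 264.9] yaw -13.30 F [0.6 0.2 0.5] w 0.445
 shift now [-21.6 121.2 227. ] spin -0.04
```

{"method": "send_rows", "body": {"steps": [-7, 40, 35, -0.04, -7, 40, 35, 0, -7.5, 41, 30, 0, 0, 0, 45, 0, 0, 0, 42, 0, 0, 0, 0, 0, 0, 0, 0, 0]}}

```text
time_s: 14.7
tool_pos: [567.1, -42.1, 60.1]
orientation: [0.782, 0.623, 0.001, 0.0]
contact_force: [-0.1, -0.8, 1.6]
gripper_width: 0.438
```

```bash
python3 -c "
from h import *
go([566.5,-45.3,38],-13.07)"
```

```text
t 14.70 grasp [567.1 -42.1  78.8] yaw -12.86 F [-0.1 -0.8  1.6] w 0.438
 shift now [-3.2  0.1 40.8] spin 0.04
```

{"method": "send_rows", "body": {"steps": [-3.2, 0, 20, 0.04, 0, 0, 21, 0, 0, 0, 0, 0]}}

```text
time_s: 15.08
tool_pos: [565.8, -45.3, 18.6]
orientation: [0.783, 0.622, 0.0, 0.0]
contact_force: [-0.2, 1.2, -0.2]
gripper_width: 0.443
```

{"method": "send_rows", "body": {"steps": [0, 0, 0, 0, 0, 0, 0, 0, 0, 0, 0, 0, 0, 0, 0, 0], "hand": 0}}

```text
time_s: 15.58
tool_pos: [566.3, -45.1, 18.8]
orientation: [0.783, 0.622, 0.001, 0.0]
contact_force: [-0.3, 2.0, 7.7]
gripper_width: 0.107
```

{"method": "send_rows", "body": {"steps": [0, 0, -20, 0, 0, 0, -45, 0, 0, 0, -50, -0.97, 0, 0, -50, -0.97, 0, 0, 0, -0.97, 0, 0, 0, -0.96, 0, 0, 0, -0.94, 0, 0, 0, 0]}}

```text
time_s: 16.58
tool_pos: [565.1, -46.0, 184.0]
orientation: [0.604, 0.797, 0.0, 0.0]
contact_force: [0.0, -0.2, -1.9]
gripper_width: 0.104
```

```bash
python3 -c "
from h import *
go([431.3,183,121.2],15.76)"
```

```text
t 16.57 grasp [565.1 -46.  202.7] yaw 15.68 F [ 0.  -0.2 -1.9] w 0.104
 shift now [256.6 -67.   81.3] spin -0.01
```

The thin pin is gripped. With the thick pin standing, the gripper body would foul its head if I used the gap between the tubes again. The front face of the narrow tube overhangs in the same way, so I'll tip the thin pin against that.

```bash
python3 - <<'E'
from h import *
pts=[]
for ph,zt,ov in zip([50,40,30,20,10,0],[-20,-24,-28,-32,-36,-40],[0,0,0,0,1,2]):
    a=np.radians(ph); pts.append(tw([-15-5.5*np.cos(a)-110*np.sin(a)+ov,-35,zt+110*np.cos(a)]))
pts=np.array(pts);f=np.array([np.cos(T[3]),np.sin(T[3]),0])
pre=pts[0]-38*f
print("pre",pre,"end",pts[-1].round(1)); go(pre,np.degrees(T[3]))
d=np.diff(np.vstack([pre,pts]),axis=0); print(np.c_[d@f,-d[:,2]].round(1))
E
```

```text
pre [417.97254583 144.46144701 102.56482948] end [504.8 168.9 171.5]
t 16.57 grasp [565.1 -46.  202.7] yaw 15.68 F [ 0.  -0.2 -1.9] w 0.104
 shift now [223.1 -90.3  99.9] spin -0.01
[[ 38.   -0. ]
 [  3.7 -15.6]
 [  7.1 -15.1]
 [ 10.4 -14.1]
 [ 14.1 -13.1]
 [ 16.8 -11.1]]
```

{"method": "send_rows", "body": {"steps": [0, -45, 0, 0, 10, -45, 0, 0, 45, 0, 0, 0, 56, 0, 0, 0, 56, 0, 0, 0, 56, 0, 0, 0, 0, 0, 50, 0, 0, 0, 50, 0, 0, 0, 0, 0, 0, 0, 0, 0]}}

```text
time_s: 17.82
tool_pos: [418.9, 144.6, 84.4]
orientation: [0.604, 0.797, 0.0, 0.0]
contact_force: [0.4, 1.0, -0.5]
gripper_width: 0.106
```

```bash
python3 - <<'E'
from h import *
go([418,144.5,102.6],15.76)
f=np.array([np.cos(T[3]),np.sin(T[3]),0]);s=r.sense();g=s['tool_pos']+[0,0,18.7]
print("pred tip",proj("top",g+110*f),proj("scene",g+110*f))
t=r.capture("top");s=r.capture("scene")
a=cv2.resize(t[190:320,160:290],(400,400),interpolation=3);b=cv2.resize(s[210:350,230:370],(400,400),interpolation=3)
cv2.imwrite("pics/j.png",np.hstack([a,b])[...,::-1])
E
```

```text
t 17.82 grasp [418.9 144.6 103.1] yaw 15.65 F [ 0.4  1.  -0.5] w 0.106
 shift now [ 0.1 -0.9  0.5] spin -0.02
pred tip [[241.14668848 296.65803752]] [[309.72031158 310.06525347]]
```

View pics/j.png

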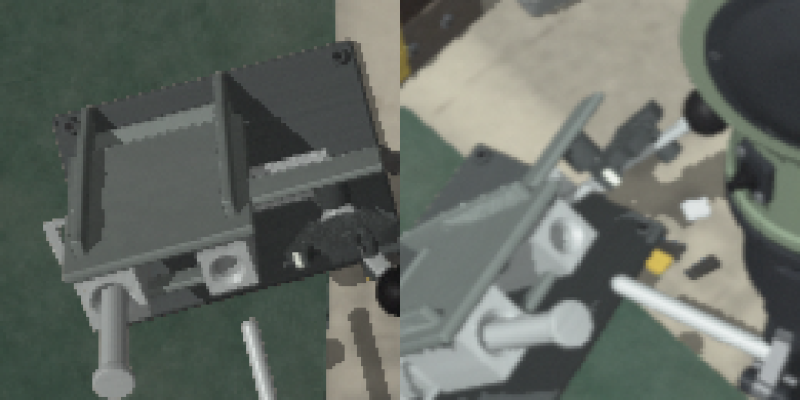

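View 11 shows the thick pin standing in the wide tube. The thin pin is horizontal in front of the narrow tube, with its tip at (250,322) in the top half and (613,284) in the scene half.

```bash
python3 - <<'E'
from h import *
np.set_printoptions(suppress=True,precision=1)
A=lambda u,v:(230+(u-400)*.35-.3,210+v*.35-.3)
B=lambda u,v:(160+u*.325-.3,190+v*.325-.3)
for k,a,b in[("tip",(613,284),(250,322)),("narrow mouth",(564,236),(227,270)),("thick head",(571,324),(113,382)),("knob",(705,112),(0,0))]:
    p,e=tri(A(*a),B(*b));print(k,p,"gap %.1f"%e,tt(p))
s=r.sense();g=s['tool_pos']+[0,0,18.7];f=np.array([np.cos(T[3]),np.sin(T[3]),0]);print(tt(g),tt(g+114*f))
E
```

```text
tip [531.1 177.  101.3] gap 5.4 [-42.5 -34.4  -1.5]
narrow mouth [560.4 187.  131.1] gap 3.1 [  0.2 -32.7   1.4]
thick head [494.2 240.9 180.3] gap 1.9 [-5.7 37.1 70.7]
knob [564.3 216.3 353.1] gap 222.8 [151.9  -5.6 164. ]
[-130.3  -34.9   74.9] [-42.9 -34.9   1.7]
```

{"method": "send_rows", "body": {"steps": [1.5, 17, 0, 0, 0, 17, 0, 0, 0, 2.0, -8, 0, 0, 2.0, -8, 0, 0, 3.6, -7.8, 0, 0, 3.6, -7.8, 0, 0, 0, 0, 0]}}

```text
time_s: 18.8
tool_pos: [461.9, 158.5, 115.2]
orientation: [0.604, 0.797, 0.001, 0.0]
contact_force: [-1.4, -1.5, -1.4]
gripper_width: 0.103
```

```bash
python3 - <<'E'
from h import *
s=r.sense();g=s['tool_pos']+[0,0,18.7];o,R=frame(T);print("grip in tubes",tt(g),R.T@s['contact_force'],s['ft_torque'])
print("t",s['time_s'])
E
```

```text
grip in tubes [-76.46339863 -33.43347604  69.57527896] [-2.26303379 -1.06104843  0.04378669] [-0.30077776  0.48779309 -0.08484005]
t 18.8
```

{"method": "send_rows", "body": {"steps": [0, 5.2, -7.3, 0, 0, 5.2, -7.3, 0, 0, 6.7, -6.8, 0, 0, 6.8, -6.7, 0, 0, 8.9, -6.3, 0, 0, 8.9, -6.3, 0, 0, 0, 0, 0]}}

```text
time_s: 19.68
tool_pos: [502.7, 170.2, 155.6]
orientation: [0.604, 0.797, 0.001, 0.001]
contact_force: [0.1, -0.3, -0.7]
gripper_width: 0.106
```

```bash
python3 - <<'E'
from h import *
s=r.sense();g=s['tool_pos']+[0,0,18.7];o,R=frame(T);print("grip in tubes",tt(g),R.T@s['contact_force'],s['ft_torque'])
E
```

```text
grip in tubes [-17.97087706 -33.27556016  73.23091629] [-0.44592715 -0.34525451 -0.58659452] [-0.05586832  0.00506189 -0.01722147]
```

{"method": "send_rows", "body": {"steps": [0, -12, -14, 0, 0, -12, -14, 0, 0, -12, -14, 0, 0, 7, -6, 0, 0, 7, -6, 0, 0, 0, 0, 0]}}

```text
time_s: 20.42
tool_pos: [480.9, 163.9, 209.4]
orientation: [0.604, 0.797, 0.0, 0.0]
contact_force: [-0.5, -0.4, -2.1]
gripper_width: 0.102
```

```bash
python3 - <<'E'
from h import *
s=r.sense();g=s['tool_pos']+[0,0,18.7];gt=tt(g);print("grip in tubes",gt,s['contact_force'])
print("pred tip",proj("top",tw(gt-[0,0,114])),proj("scene",tw(gt-[0,0,114])))
t=r.capture("top");s=r.capture("scene")
a=cv2.resize(t[230:330,180:280],(400,400),interpolation=3);b=cv2.resize(s[230:330,250:350],(400,400),interpolation=3)
cv2.imwrite("pics/k.png",np.hstack([a,b])[...,::-1])
E
```

```text
grip in tubes [ -0.75587593 -33.34713915 128.93468928] [-0.46744947 -0.36060288 -2.08189552]
pred tip [[233.73248765 281.50844583]] [[292.99133375 291.08550363]]
```

View pics/k.png

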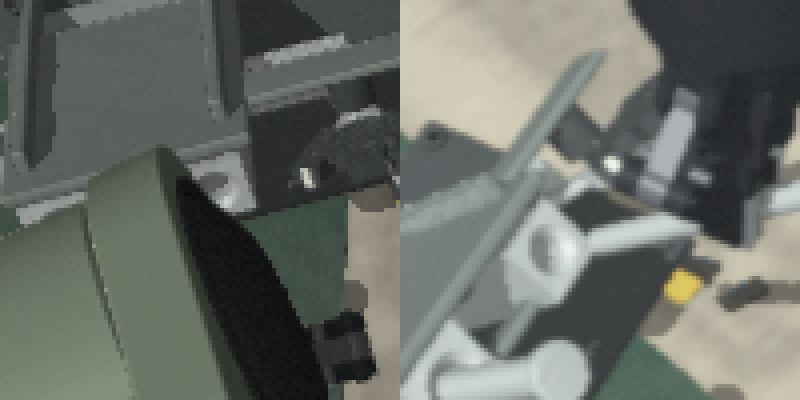

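View 12, my last, shows the thin pin tilted, with its tip at (590,243) in the scene half beside the narrow mouth at (550,250). The tip moves in the vertical plane of the grip, so I'll intersect its ray with that plane.

```bash
python3 - <<'E'
from h import *
np.set_printoptions(suppress=True,precision=1)
A=lambda u,v:(250+(u-400)/4-.4,230+v/4-.4)
o,R=frame(T)
for uv in[(588,243),(592,243),(592,247),(640,236),(690,228)]:
    c,d=ray("scene",A(*uv));cl,dl=R.T@(c-o),R.T@d;print(uv,cl+dl*(-33.3-cl[1])/dl[1])
p=A(550,250);c,d=ray("scene",p);cl,dl=R.T@(c-o),R.T@d;print("mouth",cl-dl*cl[2]/dl[2])
E
```

```text
(588, 243) [ -1.6 -33.3  24.9]
(592, 243) [ -2.2 -33.3  27.2]
(592, 247) [ -3.9 -33.3  24.8]
(640, 236) [ -6.  -33.3  57.1]
(690, 228) [ -9.5 -33.3  86.8]
mouth [  1.4 -32.7   0. ]
```

{"method": "send_rows", "body": {"steps": [0, 6, 3, 0, 0, 5, 6, 0, 0, 4, 5, 0, 0, 0, 0, 0]}}

```text
time_s: 21.02
tool_pos: [494.6, 167.7, 194.4]
orientation: [0.604, 0.797, -0.0, -0.0]
contact_force: [-0.3, -0.2, -1.3]
gripper_width: 0.104
```

```bash
cat > st.py <<'E'
from h import *
s=r.sense();g=s['tool_pos']+[0,0,18.7];o,R=frame(T);print("t %.2f grip in tubes"%s['time_s'],tt(g).round(1),"F tubes",(R.T@s['contact_force']).round(1),"M",(R.T@s['ft_torque']).round(2))
E
python3 st.py
```

```text
t 21.02 grip in tubes [  0.5 -33.4 108.3] F tubes [-1.1 -0.1 -0.8] M [ 0.02 -0.    0.04]
```

{"method": "send_rows", "body": {"steps": [0, 4.5, 4, 0, 0, 4, 4.7, 0, 0, 0, 0, 0]}}

```text
time_s: 21.4
tool_pos: [502.9, 170.1, 186.0]
orientation: [0.604, 0.797, -0.0, -0.0]
contact_force: [0.2, -0.7, -1.1]
gripper_width: 0.106
```

```bash
python3 st.py
```

```text
t 21.40 grip in tubes [  1.7 -33.4  96.3] F tubes [-0.7 -0.7 -0.8] M [-0.01 -0.02  0.  ]
```

{"method": "send_rows", "body": {"steps": [0, 4, 4.7, 0, 0, 4, 4.7, 0, 0, 0, 0, 0]}}

```text
time_s: 21.78
tool_pos: [510.6, 172.3, 176.5]
orientation: [0.604, 0.797, -0.0, -0.0]
contact_force: [0.7, 0.4, -0.6]
gripper_width: 0.103
```

```bash
python3 st.py
```

```text
t 21.77 grip in tubes [  1.7 -33.4  83.9] F tubes [ 0.2  0.2 -0.9] M [ 0.   -0.02 -0.01]
```

{"method": "send_rows", "body": {"steps": [0, 5, 6, 0, 0, 5, 6, 0, 0, 3, 3.5, 0, 0, 0, 0, 0]}}

```text
time_s: 22.28
tool_pos: [523.4, 176.0, 161.2]
orientation: [0.604, 0.797, 0.0, 0.0]
contact_force: [2.0, 2.1, -1.4]
gripper_width: 0.101
```

```bash
python3 st.py
```

```text
t 22.27 grip in tubes [  2.1 -33.3  63.7] F tubes [ 1.   1.5 -2.7] M [ 0.18 -0.56 -0.17]
```

{"method": "send_rows", "body": {"steps": [0.6, 5.5, 5.6, 0, 0, 5, 6, 0, 0, 4, 4.7, 0, 0, 0, 0, 0]}}

```text
time_s: 22.78
tool_pos: [537.9, 180.7, 144.9]
orientation: [0.604, 0.797, 0.001, 0.0]
contact_force: [6.1, 1.8, -0.1]
gripper_width: 0.101
```

```bash
python3 st.py
```

```text
t 22.77 grip in tubes [  3.3 -32.7  41.4] F tubes [ 4.8  0.1 -4.2] M [ 0.12 -1.41 -0.05]
```

{"method": "send_rows", "body": {"steps": [0, 2.5, 1.2, 0, 0, 2, 2.3, 0, 0, 0, 0, 0]}}

```text
time_s: 23.15
tool_pos: [541.5, 181.7, 141.5]
orientation: [0.604, 0.797, 0.0, 0.0]
contact_force: [4.3, 1.6, -1.3]
gripper_width: 0.095
```

```bash
python3 st.py
```

```text
t 23.15 grip in tubes [  4.  -32.8  36.3] F tubes [ 2.7  0.3 -3.9] M [ 0.2  -1.05 -0.07]
```

Nearly on the shutter, so I'll release here and let the pin drop the last few millimetres.

{"method": "send_rows", "body": {"steps": [0, 0, 0, 0, 0, 0, 0, 0, 0, 0, 0, 0], "hand": 34}}

```text
time_s: 23.52
tool_pos: [541.0, 181.4, 141.6]
orientation: [0.604, 0.797, -0.0, -0.0]
contact_force: [-0.8, 0.9, -0.3]
gripper_width: 0.397
```

{"method": "send_rows", "body": {"steps": [0, 0, -5, 0, 0, 0, -15, 0, 0, 0, -30, 0, 0, 0, -30, 0, 0, -30, -30, 0, -50, -35, 0, 0, -60, 0, 0, 0, -60, 0, 0, 0, -60, 0, 0, 0, 0, 0, 0, 0]}}

```text
time_s: 24.78
tool_pos: [541.4, -62.3, 252.7]
orientation: [0.606, 0.795, -0.0, 0.001]
contact_force: [-0.8, 0.3, -0.4]
gripper_width: 0.397
```

```bash
python3 - <<'E'
from h import *
import st
np.set_printoptions(suppress=True,precision=1)
t=r.capture("top");s=r.capture("scene");cv2.imwrite("pics/t2.png",t[...,::-1]);cv2.imwrite("pics/s2.png",s[...,::-1])
for n,y in(("thick",36.5),("thin",-33)):
    print(n,"pred head top on shutter",[proj(k,tw([0,y,71])).round(1) for k in("top","scene")],"mouth",[proj(k,tw([0,y,0])).round(1) for k in("top","scene")])
for n,im in(("top",t),("scene",s)):
    hsv=cv2.cvtColor(im,cv2.COLOR_RGB2HSV); m=((hsv[...,2]>135)&(hsv[...,1]<40)).astype(np.uint8)
    roi=np.zeros_like(m); 
    if n=="top": roi[262:330,175:268]=1
    else: roi[270:350,230:345]=1
    m*=roi
    k,l,st_,c=cv2.connectedComponentsWithStats(m)
    for i in range(1,k):
        if st_[i,4]>25: print(n,st_[i],c[i])
E
python3 - <<'E'
import cv2
t=cv2.imread('pics/t2.png');g=cv2.cvtColor(t[262:322:2,184:262:2],6)
print('\n'.join(' '.join('%3d'%v for v in row) for row in g))
E
```

```text
t 24.77 grip in tubes [  24.7 -267.5  164.2] F tubes [-0.8  0.5  0.2] M [ 0.01 -0.04  0.01]
thick pred head top on shutter [array([[195.3, 311. ]]), array([[287.7, 320.2]])] mouth [array([[196. , 286.1]]), array([[264.4, 326.1]])]
thin pred head top on shutter [array([[234.9, 300.6]]), array([[311.7, 284.4]])] mouth [array([[233.1, 276.4]]), array([[287.8, 292.5]])]
top [175 262   6  14  48] [177.5 267.3]
top [224 268  19  40 248] [233.6 286. ]
top [184 277  23  43 331] [194.7 297.5]
top [266 310   2  20  40] [266.5 319.5]
scene [243 270  59  59 204] [275.7 289.1]
scene [318 270  11   4  32] [323.1 271.1]
scene [245 274  30  15 140] [260.4 281.7]
scene [275 279  70  39 962] [308.8 291.3]
scene [311 306  34  37 657] [332.5 318.9]
scene [ 230  310   67   40 1186] [261.8 330.3]
scene [230 318  13  10  37] [236.4 322.8]
 98  59  53  62  60  93  97  93  94  93  94  94  95  95  93  92  96  92  94  95  92  93  95  94  94  93  93  95  95  54  42  43  44  45  45  43  44  45  59
 97  55  52  61  61  95  97  95  94  93  95  96  93  95  94  95  95  94  94  95  94  94  95  95  94  92 108 122 114 
[... 3707 characters left out ...]
  73  72  75  71  76  76  79  72  73  71  73  74  74  74  73  73  73  74  70
 67  68  70 157 146 146 146 145 142 143  83  81  76  76  78  75  73  72  73  74  72  72  72  75  73  74  78  74  71  71  73  73  73  76  72  73  73  73  69
 70  68  68 142 148 147 144 144 142 145  80  78  76  76  79  77  74  74  76  74  76  76  70  71  70  75  79  72  72  70  71  76  73  73  77  74  75  75  72
 69  71  68  70 140 147 144 145 145  83  76  74  78  75  77  73  74  74  76  75  74  73  71  71  72  72  73  74  73  73  71  73  73  73  76  73  75  73  74
 71  67  68  68  71  71  86  88  78  73  75  70  74  75  75  70  73  77  78  75  73  72  72  70  71  74  78  76  74  72  72  72  74  74  75  79  76  77  76
```

The pixel grid shows both heads where pins on the shutter should be: thin at about (236,303) and thick at about (197,315) in the top picture. Each is within 2–4 px of prediction, which the play in the bore explains. Next is the lever: fingers shut, pushing the knob from its outer side.

{"method": "send_rows", "body": {"steps": [0, 0, 0, 0, 0, 0, 0, 0, 0, 0, 0, 0], "hand": 0}}

```text
time_s: 25.25
tool_pos: [541.0, -56.9, 251.8]
orientation: [0.603, 0.798, 0.0, 0.0]
contact_force: [0.1, 0.4, -0.2]
gripper_width: 0.001
```

```bash
python3 - <<'E'
from h import *
go([561,38.9,168.7],15.76)
s=cv2.imread("pics/s2.png");t=cv2.imread("pics/t2.png")
for n,im,c,w in(("scene",s,(338,248),16),("top",t,(290,284),14)):
    x,y=c; m=(im[y-w:y+w,x-w:x+w].max(2)<50).astype(np.uint8);k,l,q,cc=cv2.connectedComponentsWithStats(m)
    for i in range(1,k):
        if q[i,4]>60: print(n,q[i],cc[i]+[x-w,y-w])
E
```

```text
t 25.25 grasp [541.  -56.9 270.5] yaw 15.80 F [ 0.1  0.4 -0.2] w 0.001
 shift now [ 86.7  45.3 101.8] spin 0.01
scene [  8   9  16  16 171] [337.70760234 248.46783626]
top [  6   6  17  17 210] [289.89047619 284.2       ]
```

Knob in its first position: (337.7,248.5) in scene, (289.9,284.2) in top.

{"method": "send_rows", "body": {"steps": [43, 22, 0, 0, 43, 23, 0, 0, 0, 0, 50, 0, 0, 0, 52, 0, 0, 0, 0, 0, 0, 0, 0, 0]}}

```text
time_s: 26.0
tool_pos: [561.9, 37.5, 151.5]
orientation: [0.604, 0.797, 0.001, 0.001]
contact_force: [-0.3, 0.2, -0.0]
gripper_width: -0.0
```

```bash
python3 - <<'E'
from h import *
p,e=tri((337.7,248.5),(289.9,284.2));print("knob",p.round(1),round(e,1),tt(p).round(1))
s=r.sense();print(s['tool_pos'],tt(s['tool_pos']),s['contact_force'])
go([p[0],p[1],168.7],15.76)
E
```

```text
knob [548.5  82.3 159.6] 2.2 [ -12.  -130.2   48.9]
[561.87130345  37.5460154  151.45414981] [ -16.63382345 -176.97337226   42.22492013] [-0.34819045  0.17298291 -0.01914304]
t 26.00 grasp [561.8  37.5 170.2] yaw 15.74 F [-0.3  0.2 -0. ] w -0.000
 shift now [46.7 -0.7  1.4] spin -0.00
```

{"method": "send_rows", "body": {"steps": [10, -0.7, 1, 0, 7, 0, 0, 0, 7, 0, 0, 0, 7, 0, 0, 0, 7, 0, 0, 0, 7, 0, 0, 0, 0, 0, 0, 0]}}

```text
time_s: 26.88
tool_pos: [548.2, 81.4, 149.2]
orientation: [0.603, 0.798, 0.0, 0.0]
contact_force: [0.6, -0.3, 0.1]
gripper_width: -0.001
```

```bash
python3 st.py
```

```text
t 26.88 grip in tubes [  -7.  -131.1   55.7] F tubes [ 0.4 -0.5 -0.2] M [-0.03  0.04  0.03]
```

```bash
cat > kn.py <<'E'
from h import *
for n,y in(("start",-130),("end",-80)): print(n,proj("scene",tw([-12,y,48.9])).round(1),proj("top",tw([-12,y,48.9])).round(1))
for n in("scene","top"):
    im=r.capture(n); cv2.imwrite(f"pics/{n}_k.png",im[...,::-1]); m=(im.max(2)<45).astype(np.uint8); x0,y0,x1,y1=(295,230,350,285) if n=="scene" else (250,260,310,310)
    k,l,q,c=cv2.connectedComponentsWithStats(m[y0:y1,x0:x1])
    for i in range(1,k):
        if q[i,4]>50: print(n,q[i],(c[i]+[x0,y0]).round(1))
E
python3 kn.py
```

```text
start [[338.3 248.7]] [[289.4 283.8]]
end [[323.9 270.4]] [[262. 291.]]
scene [ 28   0  20  39 290] [334.5 249.2]
```

{"method": "send_rows", "body": {"steps": [5, 0, 0, 0, 5, 0, 0, 0, 0, 0, 0, 0]}}

```text
time_s: 27.35
tool_pos: [545.3, 90.9, 148.7]
orientation: [0.603, 0.797, 0.0, -0.0]
contact_force: [0.0, -0.1, -0.1]
gripper_width: -0.001
```

```bash
python3 st.py
```

```text
t 27.35 grip in tubes [  -7.5 -121.1   55.4] F tubes [-0.1 -0.1 -0.1] M [-0.02  0.   -0.02]
```

{"method": "send_rows", "body": {"steps": [4, 0, 0, 0, 4, 0, 0, 0, 0, 0, 0, 0]}}

```text
time_s: 27.72
tool_pos: [543.1, 98.4, 148.7]
orientation: [0.603, 0.797, 0.0, -0.0]
contact_force: [-0.1, -0.9, -0.6]
gripper_width: 0.001
```

```bash
python3 st.py
```

```text
t 27.73 grip in tubes [  -7.6 -113.3   55.4] F tubes [-0.7 -0.8 -0.3] M [0.04 0.02 0.  ]
```

{"method": "send_rows", "body": {"steps": [-30, 0, 0, 0, -40, 0, 0, 0, -50, 0, 0, 0, -50, 0, -30, 0, -40, 0, -40, 0, 0, 0, 0, 0]}}

```text
time_s: 28.48
tool_pos: [601.6, -108.0, 221.3]
orientation: [0.606, 0.796, 0.001, 0.002]
contact_force: [-1.1, 1.1, -0.8]
gripper_width: -0.005
```

```bash
python3 kn.py; python3 - <<'E'
from h import *
for n,y in(("thick",36.5),("thin",-33)):
    print(n,"pred head dropped",proj("top",tw([0,y,21])).round(1))
t=cv2.imread('pics/top_k.png');g=cv2.cvtColor(t[266:322:2,184:272:2],6)
print('\n'.join(' '.join('%3d'%v for v in row) for row in g))
E
```

```text
start [[338.3 248.7]] [[289.4 283.8]]
end [[323.9 270.4]] [[262. 291.]]
scene [ 22  31  16  17 160] [324.8 269.8]
top [ 0  0 12 16 62] [253.2 265.7]
top [  5  24  17  16 207] [263.3 291.6]
thick pred head dropped [[195.8 293.2]]
thin pred head dropped [[233.6 283.2]]
 91  53  56  59  59  93  94  92  94  91  91  93  93  92  92  92  93  92  93  92  91  89 101 119 113 104 100  99  90  57  43  44  44  43  42  44  47  57  54  59  56  56  60  59
121  55  56  61  89  94  94  94  93  91  92  94  93  92  92  90  92  90  97 117 115 107 102  98  93  78 134 131  74  63  44  45  42  41  40  42  60  75  58  57  66  53  53  54
103  80  57  89  93  92  92  93  91  91  91  92  92  91  93 115 116 107 103  99  96  82  90 130 129 139 150 146 109  70  42  42  42  43  42  54  55  59  40  49  76  54  58  55
101  98  80  94  92  93  93  93  92  92  92 104 118 113 106 101  97  74  52  44 129 138 143 145 141 148 147 148 143  70  43  42  41  42  52  63 183  62  33  37  62  51  60  60
 93  94  92  92  90  92  93 100 117 114 107 102 100  88  56  47  39  42  42  42 143 145 146  91  91 111  82 138 144  71  45  43 
[... 3395 characters left out ...]
  66  69  72  72  74  75  68  71  71  75  77  75  75  76  72  72  69  70  71  72  71  72  73  71  73  76  73  69  69  71  72  72  73  71  73  74  72  68  68  74 137 145 150
 68  64  68  68  73  78  73  71  70  72  75  75  75  75  78  74  71  73  73  72  72  73  68  70  69  74  78  71  70  71  69  73  71  71  73  74  73  73  70  74  74 136 143 148
 68  68  66  65  67  79  74  74  74  75  73  72  76  74  74  69  73  75  76  75  73  72  68  69  72  70  71  74  73  71  72  73  71  70  73  71  73  71  71  67  69 134 143 144
 67  66  67  67  70  69  74  77  76  72  74  69  71  75  72  69  71  73  76  73  71  69  70  68  71  72  74  76  74  73  70  70  71  70  71  76  75  77  72  72  71 134 143 141
```

{"method": "send_rows", "body": {"steps": [0, 0, 0, 0, 0, 0, 0, 0]}}

```text
time_s: 28.82
tool_pos: [599.9, -103.1, 218.0]
orientation: [0.603, 0.798, -0.0, -0.001]
contact_force: [0.3, -0.4, 0.5]
gripper_width: 0.001
```

```bash
python3 -c "
from h import *
r.finish_job(); print('done')"
```

```text
the job is handed in; nothing more can be done
done
```

Both pins went into their own tubes and onto the closed shutter, and throwing the lever dropped them to the bottom. I handed the job in at about 29 s; it gives no verdict.

**How it was done:** The tool can't tilt, so I tipped each pin in the grip by pushing its tip against an overhanging face. The thick pin was pushed against the back plate between the tubes, and the thin pin against the front of the narrow tube. I then inserted and released them, and pushed the knob across with shut fingers.

**Last checks (top camera):**

| Item | Measured pixel | Expected pixel |
|---|---|---|
| Knob in the marked notch | (263.3, 291.6) | (262.0, 291.0) |
| Thick head row, dropped | about 294 | 293.2 |
| Thin head row, dropped | about 284.5 | 283.2 |

- **Forces:** the tool read under 1.5 N after backing away.
- **On the shutter:** before the throw, the heads sat 2–4 px from prediction. I put this down to play in the bores, so that stage is checked only to a few millimetres.
- **What disagreed:** the thin pin's tilt, measured in the scene view before insertion, was noisy and did not agree with the grip position. It still went in with under 7 N on the tool.
- **Not measured:** I did not measure the tray and tester again at the end. I kept the arm clear of both.

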